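# Load the lever-lid soap caddy

### The job

Put every soap box on the worktop into the lidded caddy, one to a pocket. To keep the lid up while you load, take the steel bar off the two keepers in front of the lid, press the lever at the caddy's side down with it and leave it lying across the two rests there. When all the boxes are in, lift the bar off so that the lid shuts, and lay the bar back across the keepers; leave the scourer and the spice jar where they stand.

Things in the scene. Friction and masses are not known exactly. Their poses are not given: they have to be found in the camera images.
- caddy: Fixed grey caddy 124 mm deep (x), 228 wide (y), 68 high, the bar's side stand on its right (-y). Origin: under the box's centre, on the worktop; x to the hinge (away from the robot), y left, z up. Four pockets along y, each 116 (x) by 52 mm (y) inside, floor 4 mm up, rim 68. Boxes go in upright, long side along x. Fingers do not fit in beside a box: let go with the tips just above the rim.
- caddy_lid (a joint): Flat aluminium lid with a front tongue, hinged along the back rim (70 mm behind the caddy's origin, 72 mm up). rad: 0 shut (top 75 mm up), 1.75 raised, leaning a little backward, its tip 0.25 m up. Geared to the lever, 5 rad of lid to 1 of lever; shuts by itself in 1 to 2 s when the lever is free.
- caddy_lever (a joint): Lid-lift lever sticking out sideways on the caddy's right (-y). rad: 0 up (free, lid shut), 0.35 pressed down (lid raised); sprung back up. About 4 N on its end presses it down (8 N if fast); the bar's own weight is enough to keep it down.
- lever_pad (a point): Top of the rubber roller (16 mm thick, 34 mm long along the caddy's x) at the lever's end. Free, it stands 96 mm above the worktop; with the bar in its rests, 70 mm.
- hold_seat (a point): Where the bar's centre is when it lies in the two rests over the lever, 85 mm up, bar along the caddy's x. The rests are at +-65 mm along x from here, 22 mm thick, seats 70 mm up, with flared cheeks 19 mm high beside a slot 37 mm wide at the bottom. Between the rests there is only the lever. Axes as the caddy's.
- keeper_seat (a point): Where the bar's centre is when it lies across the two keepers in front of the lid, 95 mm up, bar along the caddy's y. The keepers are like the rests, at +-68 mm along y from here, seats 80 mm up; the lid's tongue (90 mm wide, top 75 mm up) passes between them, below the bar. Axes as the caddy's.
- bar_c (a point): Centre of the steel bar, 180 mm long (its x) and 30 mm square, 0.45 to 0.57 kg. It starts across the keepers. Grip it across its 30 mm at mid length, with the fingertips no lower than its underside.
- pocket_0 (a point): Centre of pocket 0 (0 is the leftmost, +y; 56 mm apart), 30.5 mm above the worktop: where a seated box's centre comes to lie, give or take 12 mm along x and 8 along y. Axes as the caddy's.
- pocket_1 (a point): Centre of pocket 1 (0 is the leftmost, +y; 56 mm apart), 30.5 mm above the worktop: where a seated box's centre comes to lie, give or take 12 mm along x and 8 along y. Axes as the caddy's.
- pocket_2 (a point): Centre of pocket 2 (0 is the leftmost, +y; 56 mm apart), 30.5 mm above the worktop: where a seated box's centre comes to lie, give or take 12 mm along x and 8 along y. Axes as the caddy's.
- pocket_3 (a point): Centre of pocket 3 (0 is the leftmost, +y; 56 mm apart), 30.5 mm above the worktop: where a seated box's centre comes to lie, give or take 12 mm along x and 8 along y. Axes as the caddy's.
- soap_0_c (a point): Centre, 27 mm above its underside, of an upright cardboard soap box 36 mm (its x) by 93 mm (its y) by 53 mm high, about 50 g. Grip it across its 36 mm. It stands at the right half of the worktop; one of the four may be absent. Wall units overhang the back of the worktop, 0.46 m up, from 0.59 m ahead of the robot (their handles from 0.55 m).
- soap_1_c (a point): Centre, 27 mm above its underside, of an upright cardboard soap box 36 mm (its x) by 93 mm (its y) by 53 mm high, about 50 g. Grip it across its 36 mm. It stands at the right half of the worktop; one of the four may be absent. Wall units overhang the back of the worktop, 0.46 m up, from 0.59 m ahead of the robot (their handles from 0.55 m).
- soap_2_c (a point): Centre, 27 mm above its underside, of an upright cardboard soap box 36 mm (its x) by 93 mm (its y) by 53 mm high, about 50 g. Grip it across its 36 mm. It stands at the right half of the worktop; one of the four may be absent. Wall units overhang the back of the worktop, 0.46 m up, from 0.59 m ahead of the robot (their handles from 0.55 m).
- soap_3_c (a point): Centre, 27 mm above its underside, of an upright cardboard soap box 36 mm (its x) by 93 mm (its y) by 53 mm high, about 50 g. Grip it across its 36 mm. It stands at the right half of the worktop; one of the four may be absent. Wall units overhang the back of the worktop, 0.46 m up, from 0.59 m ahead of the robot (their handles from 0.55 m).
- scourer_c (a point): Centre of a teal scourer block 30 x 31 x 50 mm standing close behind the boxes. Leave it alone.
- spice_jar_c (a point): Centre of an upright round glass jar with a lid, 42 mm thick and 96 mm high, standing close behind the boxes. Leave it alone.
Mind the look-alikes: they are no part of the job. Leave any pink look-alike of the part that bears bar_c alone.

How it is judged (in metres and radians):
On the way, in this order (a step that is already met when the one before it is completed fails the run):
1. the bar, let go, lies across the two rests and holds the lever down with the lid raised (distance between bar_c and hold_seat below 0.022 m and angle between the x axis of bar_c and the x axis of caddy, either way round below 0.12 rad and value of joint caddy_lid above 1.4 rad and contact force between the fingers and bar below 0.1 N), for 0.3 s.
2. every soap box is in a pocket while the lid is still raised (x of soap_0_c in the frame of caddy between -0.02 and 0.02 m and y of soap_0_c in the frame of caddy between -0.104 and 0.104 m and z of each of soap_0_c, soap_1_c, soap_2_c, soap_3_c in the frame of caddy below 0.0445 m and x of soap_1_c in the frame of caddy between -0.02 and 0.02 m and y of soap_1_c in the frame of caddy between -0.104 and 0.104 m and x of soap_2_c in the frame of caddy between -0.02 and 0.02 m and y of soap_2_c in the frame of caddy between -0.104 and 0.104 m and x of soap_3_c in the frame of caddy between -0.02 and 0.02 m and y of soap_3_c in the frame of caddy between -0.104 and 0.104 m and value of joint caddy_lid above 1.4 rad), for 0.2 s.
3. the bar is off the rests and the lid has shut over the boxes (x of soap_0_c in the frame of caddy between -0.02 and 0.02 m and y of soap_0_c in the frame of caddy between -0.104 and 0.104 m and z of each of soap_0_c, soap_1_c, soap_2_c, soap_3_c in the frame of caddy below 0.0445 m and x of soap_1_c in the frame of caddy between -0.02 and 0.02 m and y of soap_1_c in the frame of caddy between -0.104 and 0.104 m and x of soap_2_c in the frame of caddy between -0.02 and 0.02 m and y of soap_2_c in the frame of caddy between -0.104 and 0.104 m and x of soap_3_c in the frame of caddy between -0.02 and 0.02 m and y of soap_3_c in the frame of caddy between -0.104 and 0.104 m and value of joint caddy_lid below 0.06 rad and distance between bar_c and hold_seat above 0.03 m), for 0.2 s.
At the end, for the whole second after the job is handed in: Every soap box present is in a pocket (centre within 20 mm of the pockets' middle line and less than 14 mm above its seated height, so one to a pocket), the lid is shut (under 0.06 rad), and the bar lies at rest across the keepers (centre within 22 mm of the seat, within 0.12 rad of the caddy's y) (x of soap_0_c in the frame of caddy between -0.02 and 0.02 m and y of soap_0_c in the frame of caddy between -0.104 and 0.104 m and z of each of soap_0_c, soap_1_c, soap_2_c, soap_3_c in the frame of caddy below 0.0445 m and x of soap_1_c in the frame of caddy between -0.02 and 0.02 m and y of soap_1_c in the frame of caddy between -0.104 and 0.104 m and x of soap_2_c in the frame of caddy between -0.02 and 0.02 m and y of soap_2_c in the frame of caddy between -0.104 and 0.104 m and x of soap_3_c in the frame of caddy between -0.02 and 0.02 m and y of soap_3_c in the frame of caddy between -0.104 and 0.104 m and value of joint caddy_lid below 0.06 rad and distance between bar_c and keeper_seat below 0.022 m and angle between the x axis of bar_c and the y axis of caddy, either way round below 0.12 rad and linear speed of bar below 0.02 m/s); the robot touches nothing.
It fails at once if the scourer or the spice jar moved more than 5 cm or the jar tipped over (distance of any of scourer_c, spice_jar_c from where it was at the start of the episode above 0.05 m or angle between spice_jar_c's own z axis and vertical above 0.6 rad).
Of soap_0, soap_1, soap_2, soap_3 only 3 to 4 are there at a start; the rules pass over those that are not, and their reading is None.
At some moment in a run one of soap_0, soap_1, soap_2, soap_3 may be knocked a few centimetres aside while the robot is not near it.
It also fails if it takes over 208 s, if anything falls off the work surface, if the arm or the gripper's body presses on something with over 40 N, if the wrist force passes 120 N, or if a joint passes its speed limit or range.

### The arm

A 6-joint arm with a two-finger parallel gripper is mounted at the origin on a cart in front of the work surface, level with it; the furniture and walls round the work are solid. World frame = base frame: x ahead of the robot, y to its left, z up, the work surface at z = 0. Lengths are in mm, angles in rad, forces in N, time in s.
With the tool pointing down it reaches from about 275 to 750 mm from the base axis. Payload 10.2 kg.
Tool frame: the origin (TCP) lies between the finger pads; the fingertips stand 22 mm ahead of it and the grasp point (between the pads) lies 3 mm ahead of it (ctrl.nose_length is the distance from the TCP to the fingertips, in mm); z points along the fingers, y is the line along which they close (so a half turn about z gives the same grasp; the last joint's range is limited). The gripper opens to 85 mm and grips with 20 to 120 N. Pads are 22 mm wide; open, the fingers measure 114 mm over their backs; the gripper's body (76 mm by 85 mm) begins 54 mm behind the grasp point. The pads swing forward as they close: fully open they stand 13 mm farther back than shut.
Start: joints at [-1.543, 0.313, 1.498, -0, 1.331, -0.223], TCP at [130.28, -508.585, 253.294] pointing down, gripper open.
Joint ranges: [-2.94, 2.94], [-0.97, 2.17], [0.19, 2.56], [-1.23, 4.37], [0.02, 3.11], [-2.88, 2.88]. Speed limits (rad/s): [2.39, 2.39, 3.01, 3.14, 3.14, 3.14].

### API

Orientations are given as a unit quaternion [w, x, y, z].
In Python, from rig import sense, imaging, ctrl gives the robot as it stands. The module is installed in compiled form; this text tells all that it offers.
- The arm moves only by the tool apply_moves, never from a script. Its argument "commands" is a list of rows, each a list of 5 numbers: the gripper command: -1 is fully open, 1 is shut, values between are in proportion, then the shift along the tool's x, y, z in mm, then the turn about the tool's z in degrees. A call has 1 to 20 rows; each row shifts and turns the commanded pose from where the row before left it, along the tool's axes as they then stand; what a row does not reach is not made up. A row lasts 1/8 s, in which the tool goes at most 62.5 mm and 10.7 degrees, less where a joint would pass 70% of its speed; a pose out of reach is approached as far as the arm can. A call is refused whole if a number of a shift passes 62.5 or a number of a turn 10.7, either way. A call with a gripper value outside its range is refused whole. The fingers move at their own pace and stop on an object; "newtons" is the grip in N (left out, the last holds). Time passes only in rows, so rows that do not move let the fingers close. It gives the time, the measured TCP pose, the force, the opening and the grip force at its end, in the units of the state.
- sense(): the state, without advancing time (a new reading comes with each control period).
- imaging.capture(name): name is "side" or "top" or "wrist"; returns the picture (480x640x3 uint8, blue, green, red); there is no depth.
- imaging.calibration(name): a dict with "camera_matrix" (3x3 intrinsics, pixels), "world_to_cam" (4x4, takes a point from world to camera coordinates). Camera axes: x right, y up, looking along -z (the intrinsics and any distortion apply to the point x, -y, -z); pixel columns grow to the right and rows downward; lengths in mm; the calibration is good to about 2 mm. The wrist camera is an equidistant fisheye: a pixel r from the principal point sees the ray r / f radians off the axis. A picture is of the moment at which its call begins: read the wrist's pose just before it. calibration takes no time and is no camera call; for the wrist camera it gives the pose at the moment of the call.
- ctrl.finish_job(): hands the job in; it is judged then, once.
The state is a dict: "time_s": time; "joints": joint angles; "dq": joint speeds; "tau": joint torques, N m; "eef_pos": TCP position; "ee_rot": TCP orientation; "force": force on the tool from outside, world axes, zero at the start; "wrist_torque": the same for the moment, N m; "grip_width": opening from 0.0 (shut) to 1.0 (fully open); "grip_force": force on a finger pad.
Only numpy, scipy, OpenCV 4.12 (cv2) and the standard library are available. Lean on these libraries where they do the work, as an engineer would, in place of code of your own. Each camera call takes 0.05 s, during which the arm holds its last target. There are 200 camera calls.

## Working session

There is one attempt and no reset: what is moved stays moved. The work goes in short steps, Python scripts to look and compute and a tool call to move; the robot and the scene stay as the last step left them, time stands still between calls to the robot, and variables do not carry over. Pictures are saved under pics/ and viewed, at most 14 in all, crops included, and the job is handed in when it is done.

Besides the shell and the picture viewer there is one more tool, called by a JSON object that holds its "name" and its "arguments". apply_moves: Moves the arm, as the interface text tells. Its arguments: {"type":"object","properties":{"commands":{"type":"array","items":{"type":"array","items":{"type":"number"}}},"newtons":{"type":"number"}},"required":["commands"]}

```bash
mkdir -p pics; python3 - <<'E'
from rig import sense, imaging, ctrl
import cv2, json
s=sense(); print(s)
for n in ("top","side"):
    cv2.imwrite(f"pics/{n}0.png", imaging.capture(n))
    c=imaging.calibration(n); print(n,c)
print(ctrl.nose_length)
E
```

```text
{'time_s': 0.0, 'joints': array([-1.54337392e+00,  3.13489319e-01,  1.49841390e+00,  4.29039649e-06,
        1.33098394e+00, -2.23402384e-01]), 'dq': array([ 0.00134172,  0.00230572, -0.00042672,  0.00067343,  0.00145246,
       -0.00227657]), 'tau': array([ 5.11172493e-05, -4.12264431e+01, -2.59742260e+01, -1.87015826e-04,
        4.11340196e-03, -1.11711344e-06]), 'eef_pos': array([ 130.28850948, -508.3543162 ,  252.72365905]), 'ee_rot': array([-6.43941955e-04,  9.92146024e-01,  1.25083368e-01,  6.53961264e-05]), 'force': array([-0.0808359 , -0.07516969,  0.40434181]), 'wrist_torque': array([-0.07972196, -0.01200118, -0.05662578]), 'grip_force': 0.0, 'grip_width': 1.005024428149036}
top {'camera_matrix': array([[573.93166475,   0.        , 308.51185794],
       [  0.        , 573.93166475, 233.13251065],
       [  0.        ,   0.        ,   1.        ]]), 'world_to_cam': array([[-3.17966950e-02, -9.99423974e-01,  1.18612646e-02,
         8.38162237e+01],
       [ 7.81439217e-01, -1.74589308e-02,  6.23737072e-01,
        -4.31690651e+02],
       [-6.23170699e-01,  2.91016348e-02,  7.81544225e-01,
        -1.56142132e+03],
       [ 0.00000000e+00,  0.00000000e+00,  0.00000000e+00,
         1.00000000e+00]])}
side {'camera_matrix': array([[576.48210615,   0.        , 314.63153344],
       [  0.        , 576.48210615, 250.58652087],
       [  0.        ,   0.        ,   1.        ]]), 'world_to_cam': array([[-8.72116626e-01, -4.89133875e-01, -1.26744703e-02,
         4.82974032e+02],
       [ 3.06510604e-01, -5.66327144e-01,  7.65065236e-01,
        -1.57761135e+02],
       [-3.81397220e-01,  6.63341253e-01,  6.43828038e-01,
        -1.28935417e+03],
       [ 0.00000000e+00,  0.00000000e+00,  0.00000000e+00,
         1.00000000e+00]])}
22.0
```

View pics/top0.png

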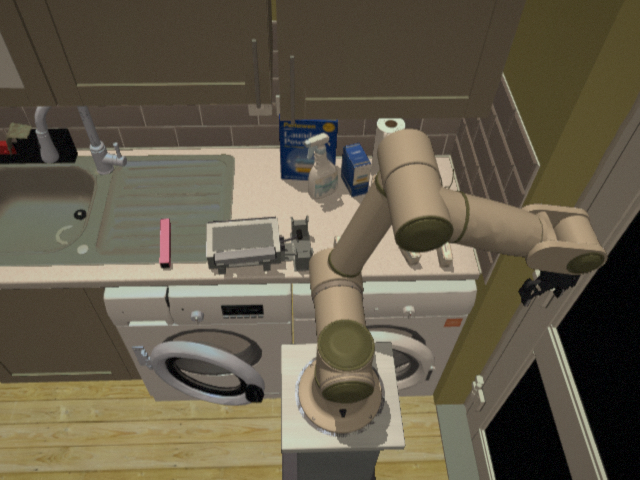

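View pics/side0.png

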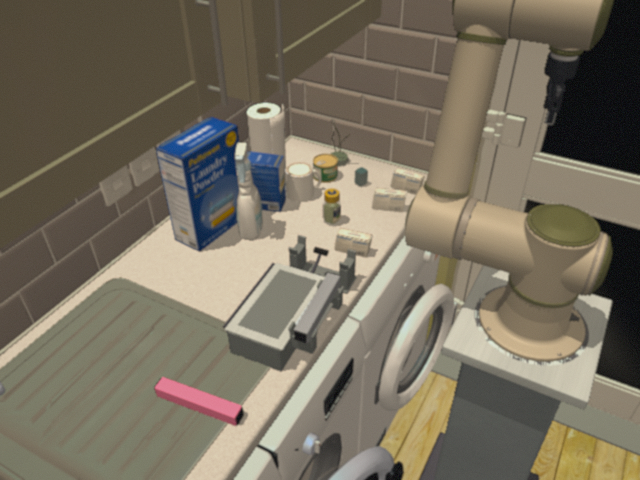

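The top view shows the caddy at about (245,240), the side stand at (297,242) and the pink decoy at (165,242). The side view shows three soap boxes at (405,180), (390,199) and (353,241), the jar at (332,207) and the scourer at (361,177). The arm may be hiding a fourth box.

```bash
cat > h.py <<'E'
from rig import sense, imaging, ctrl
import numpy as np, cv2
from scipy.spatial.transform import Rotation as R
def rot(q): return R.from_quat([q[1],q[2],q[3],q[0]]).as_matrix()
def ray(cal,name,px):
    K=cal["camera_matrix"]; T=cal["world_to_cam"]
    x=(px[0]-K[0,2])/K[0,0]; y=(px[1]-K[1,2])/K[1,1]
    if name=="wrist":
        r=np.hypot(x,y); d=np.array([x/r*np.sin(r),-y/r*np.sin(r),-np.cos(r)]) if r>1e-9 else np.array([0,0,-1.])
    else: d=np.array([x,-y,-1.])
    Rm=T[:3,:3]; return -Rm.T@T[:3,3], Rm.T@(d/np.linalg.norm(d))
def plane(cal,name,px,z):
    o,d=ray(cal,name,px); return (o+d*(z-o[2])/d[2])[:2]
def proj(cal,name,P):
    K=cal["camera_matrix"]; T=cal["world_to_cam"]; p=T[:3,:3]@np.asarray(P,float)+T[:3,3]
    x,y,z=p[0],-p[1],-p[2]
    if name=="wrist":
        h=np.hypot(x,y); a=np.arctan2(h,z); x,y,z=x/h*a,y/h*a,1
    return np.array([K[0,0]*x/z+K[0,2],K[1,1]*y/z+K[1,2]])
def cross(o1,d1,o2,d2):
    A=np.c_[d1,-d2]; t=np.linalg.lstsq(A,o2-o1,rcond=None)[0]; return (o1+d1*t[0]+o2+d2*t[1])/2
def go(target,yaw=None,s=None):
    """tool shift (mm) and turn (deg) to bring TCP to target with tool x at world yaw (deg, mod 180)"""
    s=s or sense(); M=rot(s["ee_rot"]); d=M.T@(np.array(target)-s["eef_pos"])
    y0=np.degrees(np.arctan2(M[1,0],M[0,0]))
    out=dict(shift=d.round(1).tolist(),yaw0=round(y0,1))
    if yaw is not None:
        t=(y0-yaw+90)%180-90; out["turn"]=round(t,1)   # tool z down: + turn = - world yaw
    return out
E
python3 - <<'E'
from h import *
T=imaging.calibration("top");S=imaging.calibration("side")
for n,c,px,z in [("top",T,(245,240),75),("top",T,(297,242),85),("side",S,(275,305),75),("side",S,(323,270),85),("side",S,(353,241),27),("side",S,(390,199),27),("side",S,(405,180),27),("side",S,(332,207),48),("side",S,(361,177),25),("side",S,(320,305),95)]:
    print(n,px,z,plane(c,n,px,z).round(0))
w=imaging.calibration("wrist");s=sense();M=rot(s["ee_rot"]);C=w["world_to_cam"]
o=-C[:3,:3].T@C[:3,3]; print("cam in tool",M.T@(o-s["eef_pos"]),"axis",M.T@C[:3,:3].T@[0,0,-1],"f",w["camera_matrix"])
print(go([420,130,330],0), M)
E
```

```text
top (245, 240) 75 [471. 268.]
top (297, 242) 85 [452. 106.]
side (275, 305) 75 [486. 292.]
side (323, 270) 85 [444. 154.]
side (353, 241) 27 [461. -36.]
side (390, 199) 27 [ 453. -252.]
side (405, 180) 27 [ 453. -361.]
side (332, 207) 48 [ 564. -115.]
side (361, 177) 25 [ 575. -318.]
side (320, 305) 95 [392. 263.]
cam in tool [  71.94375673    0.58143442 -121.05146971] axis [-2.80135566e-01 -7.49304106e-05  9.59960447e-01] f [[371.64829954   0.         319.07982949]
 [  0.         371.64829954 238.02802724]
 [  0.           0.           1.        ]]
{'shift': [439.1, -546.6, -76.5], 'yaw0': np.float64(14.4), 'turn': np.float64(14.4)} [[ 9.68718117e-01  2.48163672e-01 -2.42501989e-05]
 [ 2.48163526e-01 -9.68717429e-01  1.18668046e-03]
 [ 2.70999391e-04 -1.15557688e-03 -9.99999296e-01]]
```

{"name": "apply_moves", "arguments": {"commands": [[-1,27,-25,-8,0],[-1,27,-25,-8,0],[-1,27,-25,-8,0],[-1,27,-25,-8,0],[-1,27,-25,-8,0],[-1,27,-25,-8,0],[-1,27,-25,-8,0],[-1,27,-25,-8,0],[-1,27,-25,-8,0],[-1,27,-25,-8,0],[-1,0,0,0,7.2],[-1,0,0,0,7.2],[-1,0,0,0,0],[-1,0,0,0,0]]}}

```text
time_s: 1.85
eef_pos: [329.7, -199.4, 333.2]
ee_rot: [-0.0, 1.0, 0.001, -0.0]
force: [0.1, -0.0, 1.1]
grip_width: 0.999
grip_force: 0.0
```

```bash
python3 - <<'E'
from h import *
import pickle
s=sense(); print(s["eef_pos"],s["joints"].round(2)); w=imaging.calibration("wrist"); im=imaging.capture("wrist")
cv2.imwrite("pics/w1.png",im); pickle.dump(w,open("w1.pkl","wb"))
print(go([400,130,330],0))
E
```

```text
[ 329.71422188 -199.40566821  333.20057338] [-0.85 -0.06  1.71  0.    1.49  0.72]
{'shift': [70.7, -329.4, 3.3], 'yaw0': np.float64(0.1), 'turn': np.float64(0.1)}
```

View pics/w1.png

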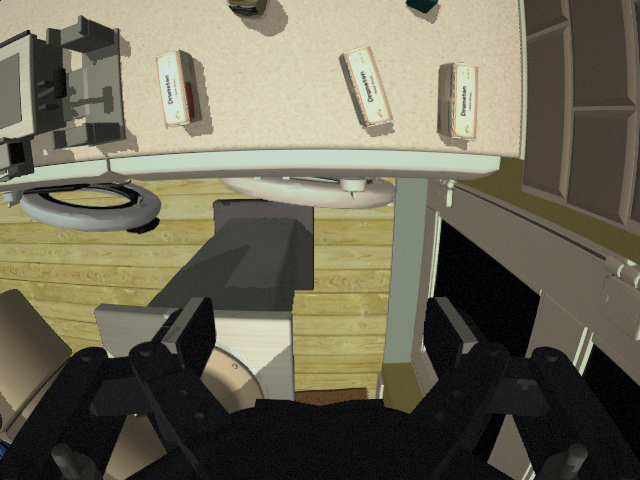

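The wrist view shows three boxes, with tops at about (174,88), (366,87) and (459,101), and the side stand at the left. I see no fourth box in front. Next I'll go over the caddy.

{"name": "apply_moves", "arguments": {"commands": [[-1,10,-43,0,0],[-1,10,-43,0,0],[-1,10,-43,0,0],[-1,10,-43,0,0],[-1,10,-43,0,0],[-1,10,-43,0,0],[-1,10,-43,0,0],[-1,10,-43,0,0],[-1,10,-43,0,0],[-1,10,-43,0,0],[-1,0,0,0,0],[-1,0,0,0,0]]}}

```text
time_s: 3.4
eef_pos: [429.9, 230.2, 333.1]
ee_rot: [0.0, 1.0, 0.0, -0.0]
force: [0.7, -0.0, 0.5]
grip_width: 0.998
grip_force: 0.0
```

```bash
python3 - <<'E'
from h import *
import pickle
s=sense(); print(s["eef_pos"],s["joints"].round(2)); w=imaging.calibration("wrist"); im=imaging.capture("wrist")
cv2.imwrite("pics/w2.png",im); pickle.dump(w,open("w2.pkl","wb"))
cv2.imwrite("pics/w2c.png",cv2.resize(im[0:300,:],None,fx=1.25,fy=1.25,interpolation=cv2.INTER_CUBIC))
im=imaging.capture("side");cv2.imwrite("pics/s2.png",im)
E
```

```text
[429.93131379 230.16764523 333.13241529] [ 0.25  0.18  1.46 -0.    1.5   1.82]
```

View pics/w2c.png

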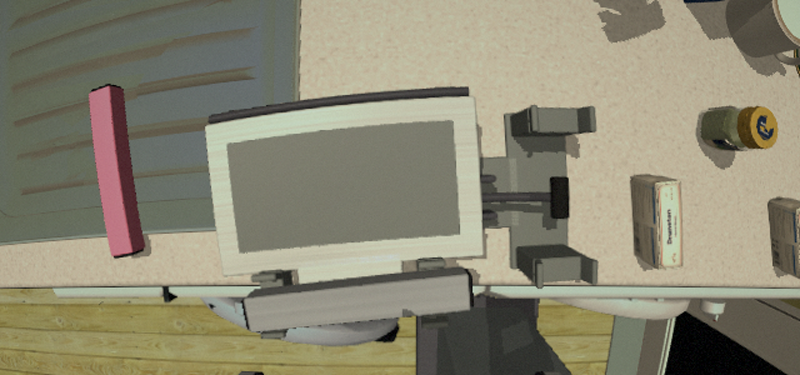

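```bash
python3 - <<'E'
from h import *
import pickle
w=pickle.load(open("w2.pkl","rb"))
f=lambda p,z: plane(w,"wrist",(p[0]/1.25,p[1]/1.25),z)
for nm,pts,z in [("lid",[(208,125),(476,97),(481,250),(222,274)],75),("barTop",[(248,297),(470,270),(472,303),(250,330)],110),("roller",[(552,178),(568,178),(568,218),(552,218)],96),("restB",[(527,110),(593,108)],89),("restF",[(533,262),(595,265)],89),("soap0",[(656,177),(680,180),(682,267),(660,268)],53),("pink",[(91,92),(120,85),(143,250),(112,257)],30)]:
    P=np.array([f(p,z) for p in pts]); print(nm,P.round(0).tolist(),"mean",P.mean(0).round(1), "edge angles", [round(float(np.degrees(np.arctan2(*(P[(i+1)%len(P)]-P[i])[::-1]))),1) for i in range(len(P))])
w=pickle.load(open("w1.pkl","rb"))
for c in [(174,88),(366,87),(459,101)]: print(plane(w,"wrist",c,53).round(0))
im=cv2.imread("pics/s2.png"); w2=cv2.imread("pics/w2.png"); w1=cv2.imread("pics/w1.png")
a=cv2.resize(im[120:320,220:460],(600,500)); 
b=cv2.resize(w2[190:290,170:490],(800,250),interpolation=cv2.INTER_CUBIC)
cv2.imwrite("pics/s2c.png",a);cv2.imwrite("pics/w2b.png",b)
E
```

```text
lid [[543.0, 391.0], [560.0, 168.0], [433.0, 161.0], [413.0, 386.0]] mean [487.2 276.3] edge angles [-85.8, -177.1, 95.1, 2.6]
barTop [[402.0, 350.0], [423.0, 175.0], [397.0, 173.0], [374.0, 351.0]] mean [399.  262.4] edge angles [-83.0, -174.2, 97.4, -2.3]
roller [[496.0, 109.0], [497.0, 95.0], [464.0, 93.0], [464.0, 107.0]] mean [480.1 101. ] edge angles [-86.7, -177.0, 92.2, 2.7]
restB [[550.0, 129.0], [557.0, 71.0]] mean [553.1  99.9] edge angles [-83.1, 96.9]
restF [[426.0, 119.0], [424.0, 62.0]] mean [425.1  90.6] edge angles [-91.6, 88.4]
soap0 [[504.0, -14.0], [504.0, -43.0], [417.0, -56.0], [415.0, -29.0]] mean [460.  -35.6] edge angles [-90.4, -171.5, 93.5, 9.2]
pink [[602.0, 552.0], [603.0, 513.0], [429.0, 493.0], [423.0, 535.0]] mean [514.4 523.5] edge angles [-89.0, -173.5, 98.1, 5.3]
[458. -38.]
[ 452. -249.]
[ 443. -355.]
```

View pics/w2b.png

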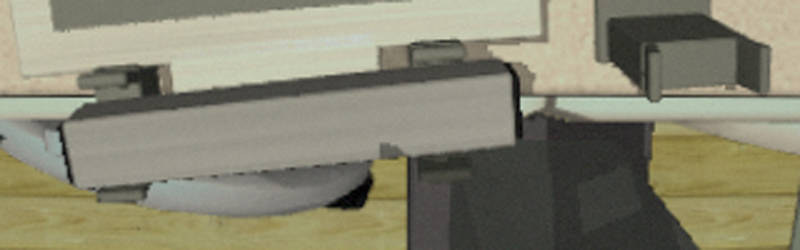

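View pics/s2c.png

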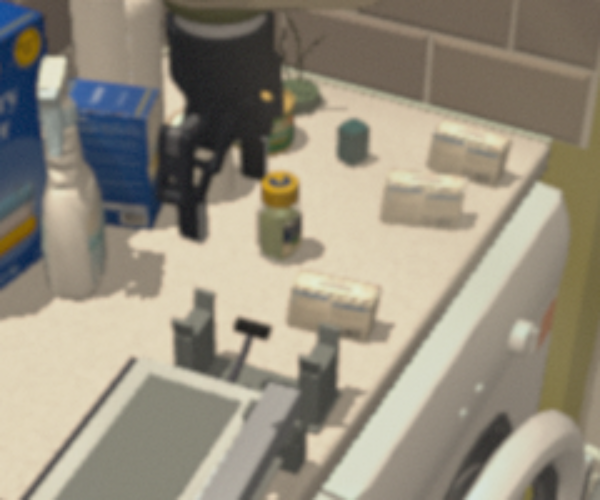

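Three boxes in all, and the bar is well visible; I take close looks at the stand and then the bar.

{"name": "apply_moves", "arguments": {"commands": [[-1,4,32,26,0],[-1,4,32,26,0],[-1,4,33,26,0],[-1,3,33,25,0],[-1,0,0,0,0],[-1,0,0,0,0]]}}

```text
time_s: 4.25
eef_pos: [445.2, 100.4, 231.1]
ee_rot: [-0.0, 1.0, -0.001, 0.001]
force: [0.4, 0.4, 1.0]
grip_width: 1.004
grip_force: 0.0
```

```bash
python3 - <<'E'
from h import *
import pickle
s=sense(); print(s["eef_pos"],s["joints"].round(2)); w=imaging.calibration("wrist"); im=imaging.capture("wrist")
cv2.imwrite("pics/w3.png",im); pickle.dump(w,open("w3.pkl","wb"))
print(np.array([proj(w,"wrist",p) for p in [(489,95,70),(553,100,89),(425,91,89)]]).round())
cv2.imwrite("pics/w3c.png",cv2.resize(im[0:300,190:590],(800,600),interpolation=cv2.INTER_CUBIC))
w=pickle.load(open("w2.pkl","rb"))
P=np.array([plane(w,"wrist",(170+x/2.5,190+y/2.5),110) for x,y in [(65,123),(515,82),(520,145),(75,188)]]);print(P.round(),P.mean(0))
E
```

```text
[445.16306589 100.44909192 231.1198868 ] [-0.04  0.18  1.73  0.    1.23  1.54]
[[326. 170.]
 [319.  83.]
 [331. 258.]]
[[400. 353.]
 [417. 175.]
 [391. 172.]
 [372. 352.]] [395.18709019 262.93264636]
```

View pics/w3c.png

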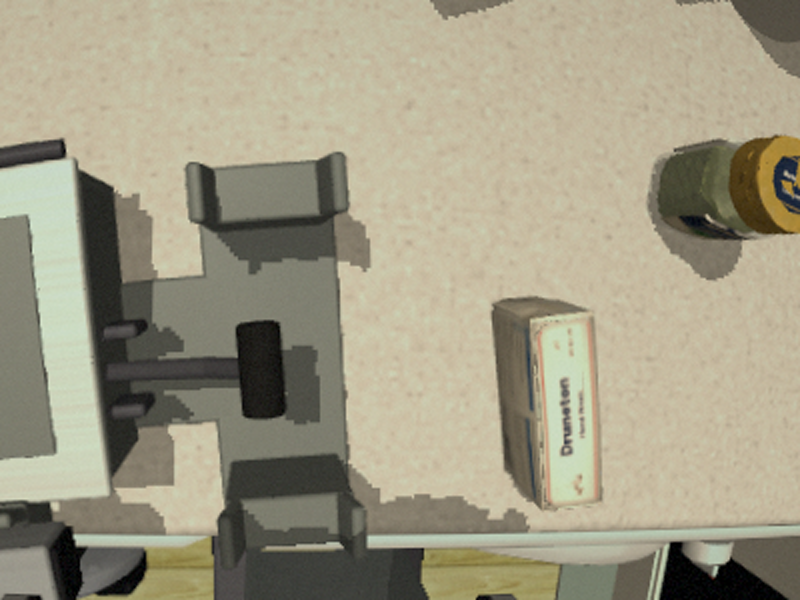

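```bash
python3 - <<'E'
from h import *
import pickle
w=pickle.load(open("w3.pkl","rb"))
f=lambda p,z: plane(w,"wrist",(190+p[0]/2,p[1]/2),z).round(1)
print("rests",f((266,191),70),f((295,520),70))
print("cheektop L/R back",f((193,165),89),f((342,155),89),f((198,220),89),f((342,210),89)," front",f((230,505),89),f((355,495),89),f((230,562),89),f((358,550),89))
print("roller",f((240,322),96),f((280,322),96),f((285,415),96),f((247,418),96))
print("lid right edge",f((75,160),75),f((110,495),75))
print("soap",[f(p,53).tolist() for p in [(530,320),(593,313),(602,500),(550,508)]])
print(go([365,262,230],0))
E
```

```text
rests [545.6  97.1] [416.6  85.3]
cheektop L/R back [553.4 122.7] [557.1  70.8] [533.6 121. ] [537.3  70.8]  front [429.4 110.7] [433.2  64. ] [406.3 111. ] [411.   61.9]
roller [497.7 106.3] [497.7  92.6] [465.   90.7] [463.9 104. ]
lid right edge [559.4 168.3] [428.8 159. ]
soap [[498.1, -13.8], [502.7, -43.4], [418.6, -56.8], [415.1, -30.6]]
{'shift': [-80.3, -161.2, 1.1], 'yaw0': np.float64(-0.0), 'turn': np.float64(-0.0)}
```

{"name": "apply_moves", "arguments": {"commands": [[-1,-16,-30,0,0],[-1,-17,-30,0,0],[-1,-17,-30,0,0],[-1,0,0,0,-10.6],[-1,0,0,0,-10.6],[-1,0,0,0,-10.6],[-1,0,0,0,-10.6],[-1,0,0,0,-10.6],[-1,0,0,0,-10.6],[-1,0,0,0,-10.6],[-1,0,0,0,-10.6],[-1,0,0,0,-10.6],[-1,0,0,0,0],[-1,0,0,0,0]]}}

```text
time_s: 6.05
eef_pos: [395.0, 190.9, 230.7]
ee_rot: [0.0, 0.674, 0.738, 0.0]
force: [-0.1, 0.3, 0.6]
grip_width: 1.0
grip_force: 0.0
```

```bash
python3 - <<'E'
from h import *
import pickle
s=sense(); print(s["eef_pos"],s["joints"].round(2)); w=imaging.calibration("wrist"); im=imaging.capture("wrist")
cv2.imwrite("pics/w4.png",im); pickle.dump(w,open("w4.pkl","wb"))
print(np.array([proj(w,"wrist",p) for p in [(395,263,110),(402,350,110),(404,174,110)]]).round(), go([395,263,120],95.5))
E
```

```text
[394.98229703 190.91177608 230.65452267] [0.18 0.14 1.78 0.   1.22 0.09]
[[328. 131.]
 [351.   5.]
 [328. 263.]] {'shift': [71.9, 6.5, 110.6], 'yaw0': np.float64(95.2), 'turn': np.float64(-0.3)}
```

View pics/w4.png

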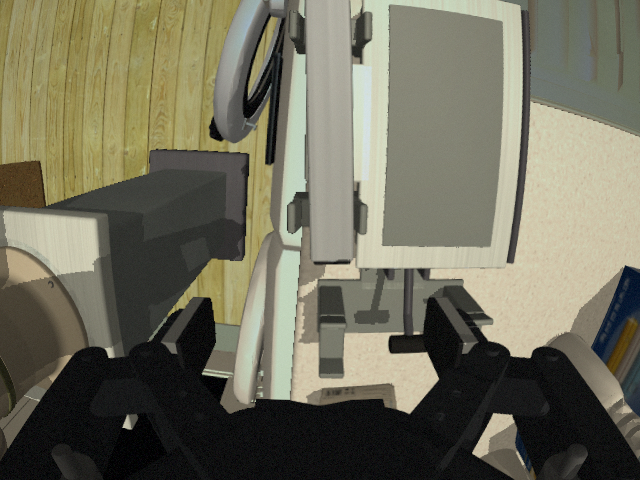

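```bash
python3 - <<'E'
from h import *
import pickle
w=pickle.load(open("w4.pkl","rb")); f=lambda p,z: plane(w,"wrist",p,z).round(1)
im=cv2.imread("pics/w4.png"); 
print("bar L",f((307,30),110),f((307,131),110),f((310,261),110),"R",f((352,30),110),f((353,131),110),f((354,261),110))
print("cheeks z99", f((297,33),99),f((363,33),99),f((296,213),99),f((362,213),99))
print("lid right edge",f((357,265),75),f((505,265),75), "hinge corner")
E
```

```text
bar L [375.6 328.9] [381.7 261.8] [391.1 174.2] R [404.4 331.9] [411.1 264.6] [421.5 176.9]
cheeks z99 [368.5 329.3] [412.6 333.9] [378.5 204.7] [424.4 208.9]
lid right edge [429.  161.5] [560.1 171.3] hinge corner
```

```bash
python3 - <<'E'
from h import *
print(go([396.3,265,104],96))
E
```

```text
{'shift': [73.7, 8.0, 126.6], 'yaw0': np.float64(95.2), 'turn': np.float64(-0.8)}
```

{"name": "apply_moves", "arguments": {"commands": [[-1,37,4,0,-0.8],[-1,37,4,0,0],[-1,0,0,40,0],[-1,0,0,40,0],[-1,0,0,30,0],[-1,0,0,17,0],[-1,0,0,0,0],[-1,0,0,0,0]]}}

```text
time_s: 7.1
eef_pos: [395.9, 265.2, 104.1]
ee_rot: [0.0, 0.668, 0.744, 0.001]
force: [-0.7, 0.2, 0.0]
grip_width: 1.001
grip_force: 0.0
```

{"name": "apply_moves", "arguments": {"commands": [[1,0,0,0,0],[1,0,0,0,0],[1,0,0,0,0],[1,0,0,0,0],[1,0,0,0,0],[1,0,0,0,0],[1,0,0,0,0],[1,0,0,0,0]], "newtons": 60}}

```text
time_s: 8.1
eef_pos: [395.7, 265.1, 103.7]
ee_rot: [0.0, 0.668, 0.744, 0.0]
force: [-1.9, 0.1, 5.3]
grip_width: 0.342
grip_force: 60.7
```

{"name": "apply_moves", "arguments": {"commands": [[1,0,0,-16,0],[1,0,0,-40,0],[1,0,0,-40,0],[1,-36,13.5,0,0],[1,-36,13.5,0,0],[1,-36,13.5,0,0],[1,-36,13.5,0,0],[1,-37,13.5,0,0],[1,0,0,0,10.2],[1,0,0,0,10.2],[1,0,0,0,10.2],[1,0,0,0,10.2],[1,0,0,0,10.2],[1,0,0,0,10.2],[1,0,0,0,10.2],[1,0,0,0,10.2],[1,0,0,0,10.0],[1,0,0,0,0],[1,0,0,0,0]]}}

```text
time_s: 10.48
eef_pos: [481.9, 92.3, 198.9]
ee_rot: [-0.0, 0.999, 0.042, -0.0]
force: [0.1, 0.1, -4.3]
grip_width: 0.341
grip_force: 60.4
```

```bash
python3 - <<'E'
from h import *
s=sense(); print(s["eef_pos"],s["force"],s["grip_width"]); print(go([482,91.5,110],4.4))
w=imaging.calibration("wrist"); im=imaging.capture("wrist"); cv2.imwrite("pics/w5.png",im)
print([proj(w,"wrist",p).round() for p in [(482,91.5,85),(546,97,70),(417,87,70)]])
a=cv2.resize(im,(400,300)); b=cv2.resize(imaging.capture("side")[200:380,210:450],(400,300)); cv2.imwrite("pics/m5.png",np.hstack([a,b]))
E
```

```text
[481.86639807  92.30739851 198.90971313] [ 0.08856368  0.11634786 -4.29989471] 0.34050028884184763
{'shift': [0.1, 0.8, 88.9], 'yaw0': np.float64(4.8), 'turn': np.float64(0.4)}
[array([320., 243.]), array([319., 144.]), array([318., 319.])]
```

View pics/m5.png

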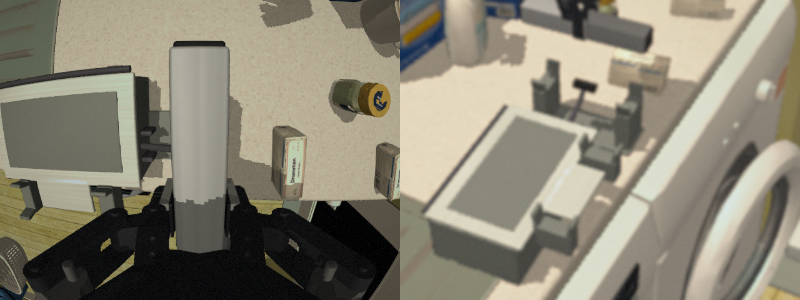

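{"name": "apply_moves", "arguments": {"commands": [[1,0,0.8,35,0.3],[1,0,0,35,0],[1,0,0,5,0],[1,0,0,4,0],[1,0,0,4,0],[1,0,0,4,0],[1,0,0,4,0],[1,0,0,4,0],[1,0,0,4,0],[1,0,0,3,0],[1,0,0,0,0],[1,0,0,0,0]]}}

```text
time_s: 12.08
eef_pos: [481.7, 91.8, 97.0]
ee_rot: [-0.0, 0.999, 0.037, -0.001]
force: [-1.4, -0.1, -4.4]
grip_width: 0.345
grip_force: 60.8
```

```bash
python3 - <<'E'
from h import *
s=sense(); print(s["eef_pos"],s["force"],s["wrist_torque"])
im=imaging.capture("side"); im2=imaging.capture("wrist"); cv2.imwrite("pics/m6.png",np.hstack([cv2.resize(im[120:390,160:520],(400,300)),cv2.resize(im2,(400,300))]))
E
```

```text
[481.71834257  91.77952908  96.9864927 ] [-1.41412777 -0.11876703 -4.4057656 ] [0.07733757 0.13696248 0.04087051]
```

View pics/m6.png

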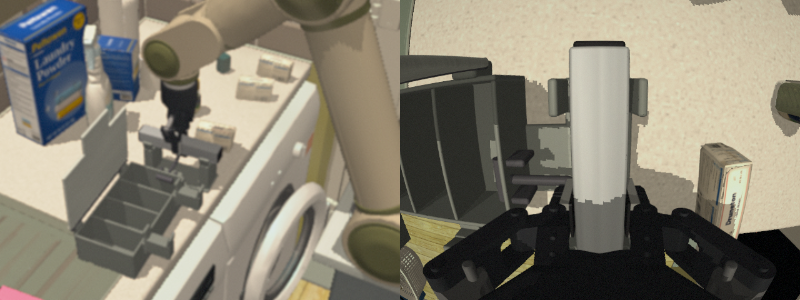

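The lid is raised and the bar sits between the cheeks. I'll seat it and let go.

{"name": "apply_moves", "arguments": {"commands": [[1,0,0,2,0],[1,0,0,1.5,0],[1,0,0,0,0],[1,0,0,0,0]]}}

```text
time_s: 12.68
eef_pos: [482.2, 91.5, 93.8]
ee_rot: [-0.0, 0.999, 0.037, 0.0]
force: [0.4, -0.3, -2.9]
grip_width: 0.338
grip_force: 60.8
```

{"name": "apply_moves", "arguments": {"commands": [[-0.1,0,0,0,0],[-0.1,0,0,0,0],[-0.1,0,0,0,0],[-0.1,0,0,0,0],[-0.1,0,0,-10,0],[-0.1,0,0,-30,0],[-1,0,0,-30,0],[-1,0,0,-30,0],[-1,0,0,-20,0],[-1,0,0,0,0],[-1,0,0,0,0]]}}

```text
time_s: 14.05
eef_pos: [481.8, 91.5, 213.1]
ee_rot: [-0.0, 0.999, 0.037, -0.001]
force: [0.7, -0.3, -0.1]
grip_width: 0.999
grip_force: 0.0
```

```bash
python3 - <<'E'
from h import *
import pickle
s=sense(); print(s["eef_pos"],s["force"],s["wrist_torque"])
w=imaging.calibration("wrist"); im=imaging.capture("wrist"); cv2.imwrite("pics/w7.png",im); pickle.dump(w,open("w7.pkl","wb"))
E
```

```text
[481.77226775  91.51319379 213.1173302 ] [ 0.7059129  -0.25039726 -0.13172457] [-0.03725241  0.00719745 -0.02692471]
```

View pics/w7.png

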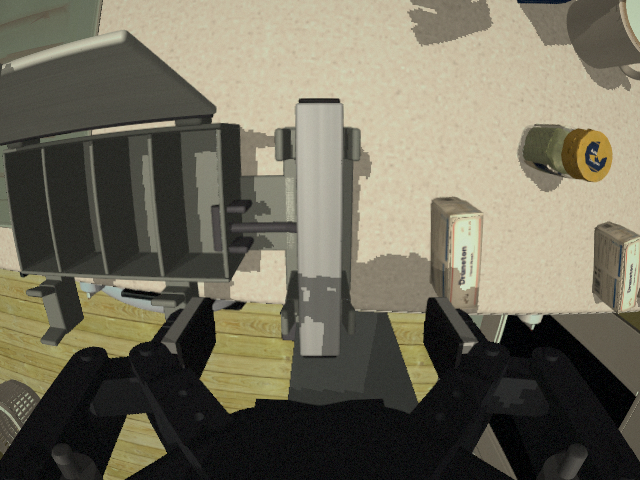

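The bar lies in both rests with the lid up. The open pockets are visible, with dividers around x=44–60, 91–107, 150–165 and 230–240.

```bash
python3 - <<'E'
from h import *
import pickle
w=pickle.load(open("w7.pkl","rb")); f=lambda p,z: plane(w,"wrist",p,z).round(1)
for n,p,z in [("rim BR",(239,124),68),("rim FR",(228,280),68),("rim BL",(6,152),68),("rim FL",(22,276),68),
 ("d2 back",(151,136),68),("d2 front",(165,277),68),("d1 back",(91,142),68),("d1 front",(108,273),68),("d0 b",(45,148),68),("d0 f",(57,272),68),
 ("bar back end",(320,101),100),("bar front",(319,332),100),("barL",(297,200),100),("barR",(343,200),100),
 ("soap",(458,216),53),("soap",(482,214),53),("soap",(478,305),53),("soap",(458,305),53)]: print(n,f(p,z))
im=cv2.imread("pics/w7.png")
cv2.imwrite("pics/w7c.png",cv2.resize(im[90:330,0:320],(800,600),interpolation=cv2.INTER_CUBIC))
E
```

```text
rim BR [556.6 154.2]
rim FR [436.1 160. ]
rim BL [537.7 388.4]
rim FL [414.2 385.1]
d2 back [546.8 223.6]
d2 front [433.3 214.5]
d1 back [542.9 280.5]
d1 front [430.8 271.1]
d0 b [539.4 333.5]
d0 f [424.8 332.4]
bar back end [573.4  97.4]
bar front [414.5  86.2]
barL [509.6 107.4]
barR [511.8  78. ]
soap [498.7 -20.9]
soap [502.3 -42.5]
soap [419.6 -57.1]
soap [419.1 -37. ]
```

View pics/w7c.png

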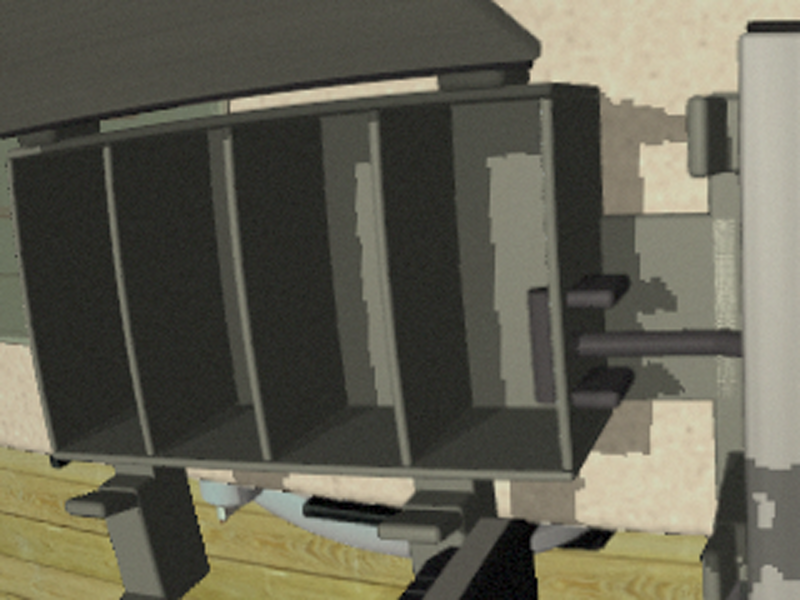

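```bash
python3 - <<'E'
from h import *
import pickle
w=pickle.load(open("w7.pkl","rb")); f=lambda p,z=68: plane(w,"wrist",(p[0]/2.5,90+p[1]/2.5),z)
L=[]
for b,fr in [((548,90),(571,473)),((372,110),(408,465)),((227,130),(268,458)),((106,148),(150,453)),((12,155),(53,458))]:
    B,F=f(b),f(fr); L.append((B+F)/2); print(B.round(1),F.round(1),"mid",((B+F)/2).round(1),"yaw",np.degrees(np.arctan2(*(B-F)[::-1])).round(1), "len",np.linalg.norm(B-F).round(1))
L=np.array(L); c=L.mean(0); v=L[4]-L[0]; print("centre",c,"yaw",np.degrees(np.arctan2(-v[0],v[1])), "pitch",np.linalg.norm(v)/4)
E
```

```text
[554.7 168.9] [436.8 159.7] mid [495.8 164.3] yaw 4.5 len 118.2
[548.4 225.6] [434.  216.1] mid [491.2 220.9] yaw 4.7 len 114.8
[543.  280.7] [430.5 272. ] mid [486.7 276.4] yaw 4.4 len 112.8
[538.4 336.8] [426.1 328.3] mid [482.3 332.6] yaw 4.4 len 112.7
[537.8 390.3] [417.2 385.5] mid [477.5 387.9] yaw 2.3 len 120.7
centre [486.69570517 276.3918093 ] yaw 4.673721655184251 pitch 56.085166813326424
```

Caddy centre is about (486.7, 276.4) with yaw 4.6°. Next I'll hover over the first box, with the camera turned to the robot's side so it stays clear of the lid.

{"name": "apply_moves", "arguments": {"commands": [[-1,-8,31.4,-7,0],[-1,-8,31.4,-7,0],[-1,-8,31.4,-7,0],[-1,-7.3,31.3,-6,0],[-1,0,0,0,-10.5],[-1,0,0,0,-10.5],[-1,0,0,0,-10.5],[-1,0,0,0,-10.5],[-1,0,0,0,-10.5],[-1,0,0,0,-10.5],[-1,0,0,0,-10.5],[-1,0,0,0,-10.5],[-1,0,0,0,-10.5],[-1,0,0,0,-10.5],[-1,0,0,0,-10.5],[-1,0,0,0,-10.5],[-1,0,0,0,-10.5],[-1,0,0,0,-10.5],[-1,0,0,0,-10.5],[-1,0,0,0,-10.5]]}}

```text
time_s: 16.6
eef_pos: [460.0, -35.9, 239.9]
ee_rot: [-0.001, 0.064, 0.998, 0.0]
force: [-0.9, -0.5, 0.1]
grip_width: 1.001
grip_force: 0.0
```

{"name": "apply_moves", "arguments": {"commands": [[-1,0,0,0,-10.5],[-1,0,0,0,-7],[-1,0,0,0,0],[-1,0,0,0,0]]}}

```text
time_s: 17.1
eef_pos: [460.2, -36.0, 240.4]
ee_rot: [-0.0, -0.084, 0.996, 0.0]
force: [0.1, 0.2, 0.3]
grip_width: 0.997
grip_force: 0.0
```

```bash
python3 - <<'E'
from h import *
import pickle
s=sense(); print(s["eef_pos"],s["joints"].round(2))
w=imaging.calibration("wrist"); im=imaging.capture("wrist"); cv2.imwrite("pics/w8.png",im); pickle.dump(w,open("w8.pkl","wb"))
print(proj(w,"wrist",(460,-36,53)), go([460,-36,100],190))
E
```

```text
[460.16137104 -35.95489977 240.39118846] [-0.33  0.18  1.7   0.    1.26 -2.07]
[319.54205796 215.80264644] {'shift': [0.1, -0.0, 140.5], 'yaw0': np.float64(-170.3), 'turn': np.float64(-0.3)}
```

View pics/w8.png

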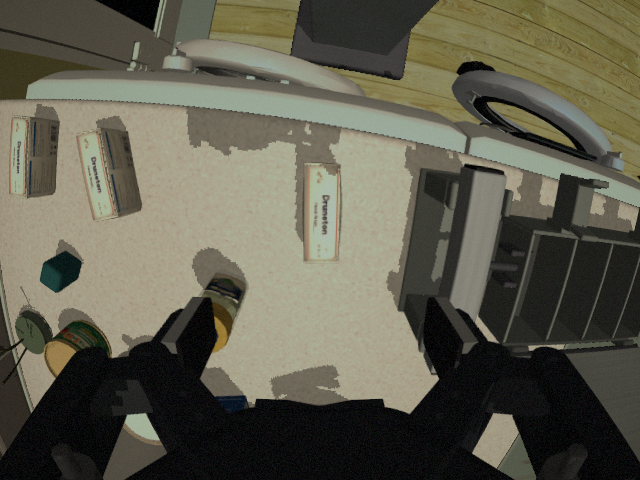

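The box top is at corners (305,163), (340,164), (339,262), (303,259). From here I'll detect boxes by mask.

```bash
python3 - <<'E'
from h import *
import pickle
w=pickle.load(open("w8.pkl","rb")); f=lambda p: plane(w,"wrist",p,53)
P=np.array([f(p) for p in [(305,163),(340,164),(339,262),(303,259)]]); print(P.round(1),P.mean(0), [np.degrees(np.arctan2(*(a-b)[::-1])).round(1) for a,b in [(P[3],P[0]),(P[2],P[1])]])
im=cv2.imread("pics/w8.png"); h=cv2.cvtColor(im,cv2.COLOR_BGR2HSV)
for p in [(312,180),(333,240),(310,250),(335,175),(290,210),(360,210),(260,200),(300,350),(88,180),(115,180),(20,150),(45,160),(250,300)]: print(p,im[p[1],p[0]],h[p[1],p[0]])
E
```

```text
[[417.7 -55.4]
 [413.6 -26.7]
 [498.3 -12.1]
 [500.8 -43.8]] [457.59450985 -34.49573722] [np.float64(7.9), np.float64(9.8)]
(312, 180) [151 182 172] [ 40  43 182]
(333, 240) [167 189 174] [ 50  30 189]
(310, 250) [145 178 171] [ 36  47 178]
(335, 175) [123 148 146] [ 32  43 148]
(290, 210) [149 173 173] [ 30  35 173]
(360, 210) [145 169 171] [ 28  39 171]
(260, 200) [145 168 172] [ 26  40 172]
(300, 350) [143 168 174] [ 24  45 174]
(88, 180) [150 181 166] [ 45  44 181]
(115, 180) [ 82  97 106] [ 19  58 106]
(20, 150) [154 177 165] [ 46  33 177]
(45, 160) [65 79 87] [19 64 87]
(250, 300) [143 165 170] [ 24  41 170]
```

```bash
cat >> h.py <<'E'
def findbox(w,im,c,half=90,z=53):
    """rectify image to plane z around c (1 mm/px), mask greenish-white box top; returns centre, yaw deg of long side, size"""
    g=np.arange(-half,half+1); mx=np.zeros((len(g),len(g),2),np.float32)
    for i,x in enumerate(g):
        for j,y in enumerate(g): mx[i,j]=proj(w,"wrist",(c[0]+x,c[1]+y,z))
    r=cv2.remap(im,mx[...,0],mx[...,1],cv2.INTER_LINEAR)
    r=cv2.GaussianBlur(r,(5,5),0).astype(int)
    m=((r[...,1]-r[...,2]>=1)&(r[...,1]>125)&(r[...,0]>95)).astype(np.uint8)*255
    m=cv2.morphologyEx(m,cv2.MORPH_CLOSE,np.ones((13,13),np.uint8)); m=cv2.morphologyEx(m,cv2.MORPH_OPEN,np.ones((9,9),np.uint8))
    out=[]
    for k in cv2.findContours(m,cv2.RETR_EXTERNAL,cv2.CHAIN_APPROX_NONE)[0]:
        if cv2.contourArea(k)<1200: continue
        p=k[:,0,::-1].astype(np.float32)+np.array(c,np.float32)-half   # x,y world
        (cx,cy),(a,b),_=rc=cv2.minAreaRect(p); q=cv2.boxPoints(rc); e=max([q[1]-q[0],q[2]-q[1]],key=np.linalg.norm)
        yaw=(np.degrees(np.arctan2(e[1],e[0]))+90)%180-90
        out.append((round(float(cx),1),round(float(cy),1),round(float(yaw),1),round(max(a,b)),round(min(a,b))))
    return out
E
python3 - <<'E'
from h import *
import pickle
w=pickle.load(open("w8.pkl","rb")); im=cv2.imread("pics/w8.png")
for c in [(459,-35),(452,-249),(443,-355)]: print(findbox(w,im,c))
w=pickle.load(open("w1.pkl","rb")); im=cv2.imread("pics/w1.png")
for c in [(459,-35),(452,-249),(443,-355)]: print(findbox(w,im,c))
print(go([458.7,-35,80],189.5),go([458.7,-35,52],189.5))
E
```

```text
[(459.0, -35.0, 0.0, 180, 180)]
[(454.1, -252.7, 18.0, 78, 20), (372.5, -249.0, -90.0, 180, 21)]
[(445.0, -363.5, 0.0, 76, 19), (373.5, -309.5, -90.0, 89, 19)]
[(460.0, -32.8, 8.1, 82, 22), (376.5, -35.0, -90.0, 180, 15)]
[(455.9, -250.8, 18.0, 82, 21), (373.0, -249.0, -90.0, 180, 22)]
[(445.5, -362.0, 0.0, 77, 20), (368.5, -337.0, -90.0, 144, 31)]
{'shift': [1.2, 1.2, 160.5], 'yaw0': np.float64(-170.3), 'turn': np.float64(0.2)} {'shift': [1.2, 1.1, 188.5], 'yaw0': np.float64(-170.3), 'turn': np.float64(0.2)}
```

{"name": "apply_moves", "arguments": {"commands": [[-1,1.2,1,50,0.3],[-1,0,0,50,0],[-1,0,0,45,0],[-1,0,0,28,0],[-1,0,0,15,0],[-1,0,0,0,0],[1,0,0,0,0],[1,0,0,0,0],[1,0,0,0,0],[1,0,0,0,0],[1,0,0,0,0],[1,0,0,0,0],[1,0,0,0,0]], "newtons": 25}}

```text
time_s: 18.77
eef_pos: [459.3, -35.3, 53.4]
ee_rot: [0.001, -0.083, 0.997, -0.0]
force: [-1.2, 0.2, 5.5]
grip_width: 0.41
grip_force: 25.8
```

{"name": "apply_moves", "arguments": {"commands": [[1,0,0,-27,0],[1,0,0,-50,0],[1,0,0,-50,0],[1,0,0,-10,0],[1,-9.5,43,0,0],[1,-9.5,43,0,0],[1,-9.5,43,0,0],[1,-9.5,43,0,0],[1,-9.5,43,0,0],[1,-9.5,43,0,0],[1,-9.5,43,0,0],[1,-9.5,43,0,0],[1,-9.5,42.5,0,0],[1,0,0,0,4.9],[1,0,0,0,0],[1,0,0,0,0]]}}

```text
time_s: 20.78
eef_pos: [479.6, 359.6, 189.3]
ee_rot: [-0.0, -0.04, 0.999, -0.0]
force: [0.1, -0.5, -1.3]
grip_width: 0.408
grip_force: 25.3
```

```bash
python3 - <<'E'
from h import *
import pickle
s=sense(); print(s["eef_pos"],s["grip_width"],go([480,360.1,90],184.6))
w=imaging.calibration("wrist"); im=imaging.capture("wrist"); cv2.imwrite("pics/w9.png",im); pickle.dump(w,open("w9.pkl","wb"))
# held box top at z = TCP+1
for b in findbox(w,im,(480,360),70,z=s["eef_pos"][2]+1): print("held",b)
E
```

```text
[479.62055611 359.60841393 189.2747167 ] 0.4079436115264334 {'shift': [-0.5, 0.5, 99.3], 'yaw0': np.float64(-175.4), 'turn': np.float64(0.0)}
held (443.9, 392.1, 6.1, 73, 47)
```

{"name": "apply_moves", "arguments": {"commands": [[1,-0.5,0.5,40,0],[1,0,0,30,0],[1,0,0,20,0],[1,0,0,9,0],[1,0,0,0,0],[-0.2,0,0,0,0],[-0.2,0,0,0,0],[-0.2,0,0,0,0],[-0.2,0,0,0,0],[-0.2,0,0,-40,0],[-1,0,0,-50,0],[-1,0,0,-50,0],[-1,0,0,0,0],[-1,0,0,0,0]]}}

```text
time_s: 22.58
eef_pos: [479.8, 360.5, 230.0]
ee_rot: [-0.001, -0.04, 0.999, -0.0]
force: [0.2, -0.5, -0.5]
grip_width: 0.999
grip_force: 0.0
```

```bash
python3 - <<'E'
from h import *
import pickle
s=sense(); print(s["eef_pos"],s["force"])
w=imaging.calibration("wrist"); im=imaging.capture("wrist"); cv2.imwrite("pics/w10.png",im); pickle.dump(w,open("w10.pkl","wb"))
for b in findbox(w,im,(480,360),70,z=57): print("in pocket",b)
print(go([455,-252,240],198))
E
```

```text
[479.82976743 360.47752957 229.98508581] [ 0.19549847 -0.46230602 -0.48320476]
in pocket (479.5, 311.0, 0.0, 55, 42)
in pocket (482.8, 360.7, 3.7, 75, 21)
in pocket (480.0, 404.5, 0.0, 140, 51)
{'shift': [73.4, -608.5, -9.9], 'yaw0': np.float64(-175.4), 'turn': np.float64(-13.4)}
```

{"name": "apply_moves", "arguments": {"commands": [[-1,5,-43.5,-1,0],[-1,5,-43.5,-1,0],[-1,5,-43.5,-1,0],[-1,5,-43.5,-1,0],[-1,5,-43.5,-1,0],[-1,5,-43.5,-1,0],[-1,5,-43.5,-1,0],[-1,5,-43.5,-1,0],[-1,5,-43.5,-1,0],[-1,5,-43.5,-1,0],[-1,5,-43.5,0,0],[-1,6,-43.5,0,0],[-1,6,-43.5,0,0],[-1,6,-43,0,0],[-1,0,0,0,-6.7],[-1,0,0,0,-6.7],[-1,0,0,0,0],[-1,0,0,0,0]]}}

```text
time_s: 24.88
eef_pos: [455.7, -251.6, 240.2]
ee_rot: [-0.0, -0.155, 0.988, 0.0]
force: [-0.1, 0.3, 0.3]
grip_width: 1.003
grip_force: 0.0
```

```bash
python3 - <<'E'
from h import *
import pickle
s=sense(); print(s["eef_pos"],s["joints"].round(2))
w=imaging.calibration("wrist"); im=imaging.capture("wrist"); cv2.imwrite("pics/w11.png",im); pickle.dump(w,open("w11.pkl","wb"))
for b in findbox(w,im,(455,-252),75): print(b)
for b in findbox(w,im,(445,-362),75): print("3rd",b)
E
```

```text
[ 455.72710353 -251.56177428  240.21941971] [-0.73  0.31  1.53  0.    1.3  -2.61]
(455.0, -262.5, 0.0, 150, 129)
3rd (448.0, -305.0, 0.0, 100, 36)
3rd (376.0, -351.0, -90.0, 128, 12)
```

```bash
python3 - <<'E'
import re
t=open("h.py").read()
t=t.replace("half=90,z=53):","half=75,z=53):").replace("    m=((r[...,1]-r[...,2]>=1)","    out=[]\n    for th in range(0,12):\n     m=((r[...,1]-r[...,2]>=th)")
a,b=t.split("    m=cv2.morphologyEx(m,cv2.MORPH_CLOSE"); b="m=cv2.morphologyEx(m,cv2.MORPH_CLOSE"+b
b=b.replace("    out=[]\n","").replace("    for k in","     for k in").replace("        if","         if").replace("        p=k","         p=k").replace("        (cx","         (cx").replace("        yaw","         yaw")
b=b.replace("        out.append(","         if 65<max(a,b)<105 and 14<min(a,b)<45: out.append((th,)+(").replace("round(min(a,b))))","round(min(a,b))))")
open("h.py","w").write(a+"     "+b)
E
python3 - <<'E'
from h import *
import pickle
w=pickle.load(open("w11.pkl","rb")); im=cv2.imread("pics/w11.png")
for c in [(455,-252),(445,-360)]: print(*findbox(w,im,c),sep="\n"); print()
E
```

```text
Traceback (most recent call last):
  File "h.py", line 46
    if 65<max(a,b)<105 and 14<min(a,b)<45: out.append((th,)+((round(float(cx),1),round(float(cy),1),round(float(yaw),1),round(max(a,b)),round(min(a,b))))
                                                     ^
SyntaxError: '(' was never closed
```

```bash
sed -i 's/out.append((th,)+((round/out.append((th,round/' h.py; sed -i 's/round(min(a,b))))$/round(min(a,b))))/' h.py; sed -n 30,50p h.py
python3 - <<'E'
from h import *
import pickle
w=pickle.load(open("w11.pkl","rb")); im=cv2.imread("pics/w11.png")
for c in [(455,-252),(445,-360)]: print(*findbox(w,im,c),sep="\n"); print()
E
```

```text
def findbox(w,im,c,half=75,z=53):
    """rectify image to plane z around c (1 mm/px), mask greenish-white box top; returns centre, yaw deg of long side, size"""
    g=np.arange(-half,half+1); mx=np.zeros((len(g),len(g),2),np.float32)
    for i,x in enumerate(g):
        for j,y in enumerate(g): mx[i,j]=proj(w,"wrist",(c[0]+x,c[1]+y,z))
    r=cv2.remap(im,mx[...,0],mx[...,1],cv2.INTER_LINEAR)
    r=cv2.GaussianBlur(r,(5,5),0).astype(int)
    out=[]
    for th in range(0,12):
     m=((r[...,1]-r[...,2]>=th)&(r[...,1]>125)&(r[...,0]>95)).astype(np.uint8)*255
     m=cv2.morphologyEx(m,cv2.MORPH_CLOSE,np.ones((13,13),np.uint8)); m=cv2.morphologyEx(m,cv2.MORPH_OPEN,np.ones((9,9),np.uint8))
     for k in cv2.findContours(m,cv2.RETR_EXTERNAL,cv2.CHAIN_APPROX_NONE)[0]:
         if cv2.contourArea(k)<1200: continue
         p=k[:,0,::-1].astype(np.float32)+np.array(c,np.float32)-half   # x,y world
         (cx,cy),(a,b),_=rc=cv2.minAreaRect(p); q=cv2.boxPoints(rc); e=max([q[1]-q[0],q[2]-q[1]],key=np.linalg.norm)
         yaw=(np.degrees(np.arctan2(e[1],e[0]))+90)%180-90
         if 65<max(a,b)<105 and 14<min(a,b)<45: out.append((th,round(float(cx),1),round(float(cy),1),round(float(yaw),1),round(max(a,b)),round(min(a,b))))
    return out
(4, 455.2, -249.6, 14.3, 81, 25)
(5, 454.1, -250.8, 18.4, 78, 21)
(6, 454.0, -250.9, 17.7, 78, 20)
(7, 454.1, -250.8, 17.8, 77, 20)
(8, 454.0, -250.8, 18.4, 77, 20)
(9, 454.1, -250.8, 17.7, 76, 20)
(10, 454.1, -250.7, 17.9, 76, 19)

(2, 436.0, -298.5, 0.0, 76, 27)
```

```bash
python3 - <<'E'
from h import *
import pickle
print(go([454.1,-250.8,52],198))
w=pickle.load(open("w11.pkl","rb")); print(proj(w,"wrist",(445,-362,53)))
im=cv2.imread("pics/w11.png"); print(*findbox(w,im,(440,-400),90),sep="\n")
E
```

```text
{'shift': [1.3, 1.1, 188.4], 'yaw0': np.float64(-162.1), 'turn': np.float64(-0.1)}
[200.55012881 166.85217525]
(8, 373.5, -362.0, -90.0, 104, 15)
(9, 373.5, -362.0, -90.0, 104, 15)
```

{"name": "apply_moves", "arguments": {"commands": [[-1,1.3,1,50,0],[-1,0,0,50,0],[-1,0,0,45,0],[-1,0,0,28,0],[-1,0,0,15,0],[-1,0,0,0,0],[1,0,0,0,0],[1,0,0,0,0],[1,0,0,0,0],[1,0,0,0,0],[1,0,0,0,0],[1,0,0,0,0],[1,0,0,0,0]], "newtons": 25}}

```text
time_s: 26.55
eef_pos: [454.5, -251.4, 53.5]
ee_rot: [0.0, -0.156, 0.988, -0.0]
force: [-1.0, 0.4, 6.6]
grip_width: 0.412
grip_force: 27.4
```

```bash
python3 - <<'E'
from h import *
s=sense(); s2=dict(s); s2["eef_pos"]=s["eef_pos"]-[0,0,-138]
print(s["eef_pos"],s["grip_width"],go([484.5,304.3,190],184.6))
E
```

```text
[ 454.54645824 -251.3660315    53.48249276] 0.41210531627196006 {'shift': [-200.0, 519.2, -136.9], 'yaw0': np.float64(-162.0), 'turn': np.float64(13.4)}
```

{"name": "apply_moves", "arguments": {"commands": [[1,0,0,-27,0],[1,0,0,-50,0],[1,0,0,-50,0],[1,0,0,-10,0],[1,-16,40,0,0],[1,-16,40,0,0],[1,-16,40,0,0],[1,-16,40,0,0],[1,-15,40,0,0],[1,-15,40,0,0],[1,-15,40,0,0],[1,-15,40,0,0],[1,-15,40,0,0],[1,-15,40,0,0],[1,-15,40,0,0],[1,-15,40,0,0],[1,-16,39,0,0],[1,0,0,0,6.7],[1,0,0,0,6.7],[1,0,0,0,0]]}}

```text
time_s: 29.05
eef_pos: [484.0, 304.1, 188.7]
ee_rot: [-0.001, -0.04, 0.999, -0.0]
force: [0.5, 0.9, -2.0]
grip_width: 0.407
grip_force: 26.6
```

```bash
python3 - <<'E'
from h import *
s=sense()
print(s["eef_pos"],s["grip_width"],go([484.5,304.3,90],184.6))
im=imaging.capture("side"); cv2.imwrite("pics/s12.png",im)
E
```

```text
[484.0417271  304.09852176 188.69184304] 0.4074281809022215 {'shift': [-0.7, 0.2, 98.7], 'yaw0': np.float64(-175.4), 'turn': np.float64(0.0)}
```

{"name": "apply_moves", "arguments": {"commands": [[1,-0.7,0.2,40,0],[1,0,0,30,0],[1,0,0,20,0],[1,0,0,9,0],[1,0,0,0,0],[-0.2,0,0,0,0],[-0.2,0,0,0,0],[-0.2,0,0,0,0],[-0.2,0,0,0,0],[-0.2,0,0,-40,0],[-1,0,0,-50,0],[-1,0,0,-50,0],[-1,0,0,0,0],[-1,0,0,0,0]]}}

```text
time_s: 30.85
eef_pos: [484.8, 304.3, 230.0]
ee_rot: [-0.001, -0.04, 0.999, -0.0]
force: [0.3, -0.4, -0.5]
grip_width: 0.999
grip_force: 0.0
```

```bash
python3 - <<'E'
from h import *
import pickle
s=sense(); print(s["eef_pos"],s["force"])
w=imaging.calibration("wrist"); im=imaging.capture("wrist"); cv2.imwrite("pics/w13.png",im); pickle.dump(w,open("w13.pkl","wb"))
for c in [(480,360),(484,304)]: print(c,*findbox(w,im,c,60,z=57)[:4])
# third box in the side view: greenish-white blobs on the right half
S=imaging.calibration("side"); im=imaging.capture("side"); cv2.imwrite("pics/s13.png",im)
print("expected px",proj(S,"side",(445,-360,53)))
r=im.astype(int); a=cv2.imread("pics/s2.png").astype(int)
d=(np.abs(r-a).max(2)>30)[140:260,300:440]; n,l,st,ce=cv2.connectedComponentsWithStats(d.astype(np.uint8)); print([(ce[i]+[300,140]).round().tolist()+[int(st[i,4])] for i in range(1,n) if st[i,4]>40])
print(go([430,-330,240],180))
E
```

```text
[484.77094995 304.31207689 230.00473575] [ 0.29745029 -0.39645262 -0.51581681]
(480, 360) (0, 479.8, 361.1, 3.1, 88, 22) (1, 482.2, 361.2, 3.4, 83, 21) (2, 482.5, 361.3, 3.4, 82, 21) (3, 480.9, 361.1, 3.0, 79, 21)
(484, 304) (0, 487.2, 304.4, 3.8, 76, 22) (0, 474.0, 260.5, 0.0, 72, 33) (0, 477.5, 356.5, 0.0, 93, 15) (1, 486.9, 304.5, 3.1, 75, 21)
expected px [408.28847892 173.29667799]
[[316.0, 164.0, 1684], [420.0, 141.0, 58], [356.0, 157.0, 246], [390.0, 203.0, 580], [340.0, 248.0, 1310]]
{'shift': [105.0, -627.9, -9.9], 'yaw0': np.float64(-175.4), 'turn': np.float64(4.6)}
```

{"name": "apply_moves", "arguments": {"commands": [[-1,6,-43,-1,0],[-1,6,-43,-1,0],[-1,6,-43,-1,0],[-1,6,-43,-1,0],[-1,6,-43,-1,0],[-1,6,-43,-1,0],[-1,6,-43,-1,0],[-1,6,-43,-1,0],[-1,6,-43,-1,0],[-1,6,-43,-1,0],[-1,6,-43,0,0],[-1,6,-44,0,0],[-1,6,-44,0,0],[-1,7,-44,0,0],[-1,7,-44,0,0],[-1,0,0,0,4.6],[-1,0,0,0,0],[-1,0,0,0,0]]}}

```text
time_s: 33.2
eef_pos: [445.1, -349.3, 240.3]
ee_rot: [-0.0, -0.001, 1.0, 0.0]
force: [0.0, 0.0, 1.3]
grip_width: 0.999
grip_force: 0.0
```

```bash
python3 - <<'E'
from h import *
import pickle
s=sense(); print(s["eef_pos"],s["joints"].round(2))
w=imaging.calibration("wrist"); im=imaging.capture("wrist"); cv2.imwrite("pics/w14.png",im); pickle.dump(w,open("w14.pkl","wb"))
print(proj(w,"wrist",(445,-362,53)),*findbox(w,im,(445,-360),75),sep="\n")
E
```

```text
[ 445.13825179 -349.32944648  240.3462776 ] [-0.87  0.41  1.39 -0.    1.34 -2.44]
[304.42252428 215.73345042]
(5, 447.0, -361.0, 0.0, 74, 20)
(6, 446.5, -361.0, 0.0, 73, 20)
(7, 446.5, -361.0, 0.0, 73, 20)
(8, 446.5, -361.0, 0.0, 73, 20)
(9, 447.0, -361.5, 0.0, 72, 19)
(10, 447.0, -361.5, 0.0, 72, 19)
(11, 447.0, -361.5, 0.0, 70, 19)
```

{"name": "apply_moves", "arguments": {"commands": [[-1,-1.7,-11.9,50,0],[-1,0,0,50,0],[-1,0,0,45,0],[-1,0,0,28,0],[-1,0,0,15,0],[-1,0,0,0,0],[1,0,0,0,0],[1,0,0,0,0],[1,0,0,0,0],[1,0,0,0,0],[1,0,0,0,0],[1,0,0,0,0],[1,0,0,0,0]], "newtons": 25}}

```text
time_s: 34.88
eef_pos: [447.0, -361.9, 53.6]
ee_rot: [0.0, 0.0, 1.0, -0.0]
force: [-2.1, 1.3, 6.0]
grip_width: 0.413
grip_force: 27.6
```

```bash
python3 - <<'E'
from h import *
s=sense()
print(s["eef_pos"],s["grip_width"],go([488.9,248.5,190],184.6))
E
```

```text
[ 446.99441539 -361.94796647   53.55469446] 0.41322252935448345 {'shift': [-41.7, 610.4, -136.9], 'yaw0': np.float64(180.0), 'turn': np.float64(-4.6)}
```

{"name": "apply_moves", "arguments": {"commands": [[1,0,0,-27,0],[1,0,0,-50,0],[1,0,0,-50,0],[1,0,0,-10,0],[1,-3,43,0,0],[1,-3,43,0,0],[1,-3,43,0,0],[1,-3,43,0,0],[1,-3,44,0,0],[1,-3,44,0,0],[1,-3,44,0,0],[1,-3,44,0,0],[1,-3,44,0,0],[1,-3,44,0,0],[1,-3,44,0,0],[1,-3,44,0,0],[1,-3,43,0,0],[1,-2.7,43.4,0,0],[1,0,0,0,-4.6],[1,0,0,0,0]]}}

```text
time_s: 37.38
eef_pos: [488.3, 248.8, 188.7]
ee_rot: [-0.001, -0.04, 0.999, -0.0]
force: [0.0, -0.6, -0.4]
grip_width: 0.408
grip_force: 26.9
```

```bash
python3 - <<'E'
from h import *
s=sense()
print(s["eef_pos"],s["grip_width"],go([488.9,248.5,90],184.6))
E
```

```text
[488.32795264 248.80841764 188.68575049] 0.40834159938168835 {'shift': [-0.7, -0.3, 98.7], 'yaw0': np.float64(-175.4), 'turn': np.float64(-0.0)}
```

{"name": "apply_moves", "arguments": {"commands": [[1,-0.7,-0.3,40,0],[1,0,0,30,0],[1,0,0,20,0],[1,0,0,9,0],[1,0,0,0,0],[-0.2,0,0,0,0],[-0.2,0,0,0,0],[-0.2,0,0,0,0],[-0.2,0,0,0,0],[-0.2,0,0,-40,0],[-1,0,0,-50,0],[-1,0,0,-50,0],[-1,0,0,0,0],[-1,0,0,0,0]]}}

```text
time_s: 39.12
eef_pos: [489.2, 248.3, 230.1]
ee_rot: [-0.001, -0.04, 0.999, -0.0]
force: [-0.3, -0.5, -0.1]
grip_width: 0.998
grip_force: 0.0
```

```bash
python3 - <<'E'
from h import *
import pickle
s=sense(); print(s["eef_pos"],s["force"])
w=imaging.calibration("wrist"); im=imaging.capture("wrist"); cv2.imwrite("pics/w15.png",im); pickle.dump(w,open("w15.pkl","wb"))
for c in [(480,360),(484,304),(489,248)]: print(c,*findbox(w,im,c,60,z=57)[:4])
S=imaging.capture("side"); cv2.imwrite("pics/final_look.png",np.hstack([cv2.resize(S[120:360,180:500],(400,300)),cv2.resize(im,(400,300))]))
print(go([482,91.5,230],184.6))
E
```

```text
[489.19477516 248.33077075 230.07479359] [-0.30817999 -0.51540137 -0.12686615]
(480, 360) (0, 490.0, 406.0, 0.0, 100, 28) (0, 479.4, 361.5, 3.6, 88, 22) (1, 482.0, 361.5, 3.6, 83, 22) (1, 490.0, 406.5, 0.0, 100, 27)
(484, 304) (0, 485.5, 305.1, 4.8, 80, 22) (1, 485.5, 305.1, 4.8, 80, 22) (2, 485.7, 305.1, 4.8, 79, 21) (3, 485.4, 305.0, 4.4, 78, 21)
(489, 248) (0, 490.9, 247.9, 2.7, 73, 21) (0, 478.5, 205.0, 0.0, 75, 34) (1, 491.3, 248.0, 2.8, 72, 21) (1, 480.0, 204.5, 0.0, 70, 33)
{'shift': [19.6, -155.7, -0.4], 'yaw0': np.float64(-175.4), 'turn': np.float64(-0.0)}
```

View pics/final_look.png

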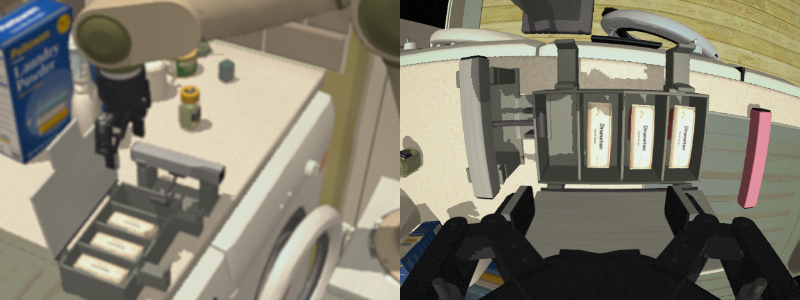

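All three boxes are in pockets, the lid is up and the worktop's right half is empty. Now the bar.

{"name": "apply_moves", "arguments": {"commands": [[-1,5,-39,0,0],[-1,5,-39,0,0],[-1,5,-39,0,0],[-1,4.6,-38.7,0,0],[-1,0,0,0,0],[-1,0,0,45,0],[-1,0,0,45,0],[-1,0,0,30,0],[-1,0,0,16,0],[-1,0,0,0,0],[1,0,0,0,0],[1,0,0,0,0],[1,0,0,0,0],[1,0,0,0,0],[1,0,0,0,0],[1,0,0,0,0],[1,0,0,0,0],[1,0,0,0,0]], "newtons": 60}}

```text
time_s: 41.48
eef_pos: [482.7, 91.6, 95.4]
ee_rot: [0.001, -0.04, 0.999, -0.0]
force: [-0.3, -0.4, 6.3]
grip_width: 0.336
grip_force: 60.4
```

{"name": "apply_moves", "arguments": {"commands": [[1,0,0,-5,0],[1,0,0,-10,0],[1,0,0,-30,0],[1,0,0,-40,0],[1,0,0,-25,0],[1,0,0,0,0],[1,0,0,0,0],[1,0,0,0,0],[1,0,0,0,0],[1,0,0,0,0],[1,0,0,0,0],[1,0,0,0,0],[1,0,0,0,0],[1,0,0,0,0],[1,0,0,0,0],[1,0,0,0,0],[1,0,0,0,0],[1,0,0,0,0],[1,0,0,0,0],[1,0,0,0,0]]}}

```text
time_s: 43.98
eef_pos: [482.4, 91.6, 204.8]
ee_rot: [0.0, -0.04, 0.999, -0.0]
force: [-0.2, 1.5, -5.1]
grip_width: 0.336
grip_force: 60.3
```

```bash
python3 - <<'E'
from h import *
s=sense(); print(s["eef_pos"],s["force"],s["grip_width"])
S=imaging.capture("side"); cv2.imwrite("pics/s16.png",S); a=cv2.imread("pics/s2.png")
c=imaging.calibration("side")
# compare lid area with the shut-lid picture of the start
P=np.array([proj(c,"side",p) for p in [(545,380,75),(555,175,75),(440,170,75),(425,380,75)]]).astype(np.int32)
m=np.zeros(S.shape[:2],np.uint8); cv2.fillConvexPoly(m,P,1); print("mean diff in lid area",np.abs(S.astype(int)-a)[m>0].mean(), "vs open:",np.abs(cv2.imread("pics/s13.png").astype(int)-a)[m>0].mean())
E
```

```text
[482.40706548  91.63730192 204.80725927] [-0.17685399  1.5104618  -5.06045   ] 0.33621282044458667
mean diff in lid area 3.0042402215299413 vs open: 59.27111457251644
```

```bash
python3 - <<'E'
from h import *
import pickle
w=pickle.load(open("w15.pkl","rb"))
a=plane(w,"wrist",(166.5*1.6,60*1.6),90);b=plane(w,"wrist",(281*1.6,60*1.6),90); print(a,b,(a+b)/2)
im=cv2.imread("pics/w15.png"); print(im[85,230:310].sum(1).tolist()); print(im[85,420:500].sum(1).tolist())
E
```

```text
[395.5732407  203.74473053] [381.65714521 333.26329877] [388.61519296 268.50401465]
[653, 657, 651, 650, 659, 654, 656, 657, 652, 655, 661, 656, 657, 655, 661, 667, 662, 658, 657, 658, 662, 658, 480, 241, 259, 259, 259, 270, 283, 262, 275, 269, 272, 268, 278, 275, 270, 280, 277, 277, 270, 268, 279, 268, 283, 282, 283, 282, 280, 265, 230, 189, 148, 141, 138, 398, 667, 664, 657, 663, 660, 660, 659, 657, 668, 664, 659, 667, 662, 662, 653, 663, 659, 663, 656, 662, 654, 658, 661, 664]
[421, 389, 387, 387, 390, 290, 131, 126, 135, 136, 132, 137, 135, 132, 133, 137, 170, 262, 337, 399, 431, 423, 426, 428, 428, 424, 422, 414, 415, 409, 387, 378, 359, 345, 323, 302, 273, 252, 246, 231, 232, 227, 245, 251, 253, 275, 285, 278, 289, 280, 280, 279, 283, 282, 278, 280, 286, 284, 281, 355, 447, 510, 540, 300, 278, 283, 278, 304, 396, 417, 415, 435, 436, 450, 460, 484, 503, 522, 548, 555]
```

{"name": "apply_moves", "arguments": {"commands": [[1,0,0,0,10],[1,0,0,0,10],[1,0,0,0,10],[1,0,0,0,10],[1,0,0,0,10],[1,0,0,0,10],[1,0,0,0,10],[1,0,0,0,10],[1,0,0,0,9.6],[1,0,0,0,0],[1,0,0,0,0]]}}

```text
time_s: 45.4
eef_pos: [482.4, 91.7, 204.8]
ee_rot: [0.0, 0.675, 0.738, 0.0]
force: [-0.7, 0.0, -4.8]
grip_width: 0.344
grip_force: 60.1
```

```bash
python3 - <<'E'
from h import *
s=sense(); print(s["eef_pos"],go([396,267,205],95))
E
```

```text
[482.40728946  91.66127344 204.81764821] {'shift': [182.4, -70.3, -0.2], 'yaw0': np.float64(95.2), 'turn': np.float64(0.2)}
```

{"name": "apply_moves", "arguments": {"commands": [[1,36.5,-14,0,0.2],[1,36.5,-14,0,0],[1,36.5,-14,0,0],[1,36.5,-14,0,0],[1,36.4,-14.3,0,0],[1,0,0,0,0],[1,0,0,0,0]]}}

```text
time_s: 46.28
eef_pos: [397.3, 267.2, 204.8]
ee_rot: [0.0, 0.676, 0.736, -0.0]
force: [0.4, -0.6, -4.6]
grip_width: 0.34
grip_force: 60.3
```

```bash
python3 - <<'E'
from h import *
import pickle
s=sense(); print(s["eef_pos"],s["force"],go([396,267,130],95))
w=imaging.calibration("wrist"); im=imaging.capture("wrist"); cv2.imwrite("pics/w17.png",im); pickle.dump(w,open("w17.pkl","wb"))
# bar's top edges in the gripper (top z = TCP-10.4+15): dark/bright transitions along rows
z=s["eef_pos"][2]+4.6
for row in (60,110,160): print(row, im[row,270:380:3].sum(1).tolist())
E
```

```text
[397.25164997 267.24451498 204.81803825] [ 0.4129213  -0.56356409 -4.57186371] {'shift': [-0.1, -1.3, 74.8], 'yaw0': np.float64(94.9), 'turn': np.float64(-0.1)}
60 [437, 281, 268, 301, 320, 344, 519, 602, 617, 620, 618, 614, 616, 618, 623, 471, 541, 606, 638, 653, 635, 639, 646, 636, 634, 632, 637, 630, 633, 644, 643, 657, 635, 641, 642, 651, 651]
110 [316, 353, 497, 538, 543, 537, 538, 543, 537, 546, 559, 569, 563, 558, 570, 573, 571, 572, 579, 580, 578, 579, 588, 583, 604, 597, 611, 606, 593, 577, 585, 524, 374, 675, 675, 680, 677]
160 [254, 280, 484, 536, 529, 533, 528, 531, 527, 530, 539, 551, 549, 554, 556, 552, 555, 567, 560, 564, 573, 570, 583, 585, 595, 595, 601, 597, 582, 567, 579, 488, 399, 664, 670, 677, 678]
```

{"name": "apply_moves", "arguments": {"commands": [[1,0,-1.3,35,0],[1,0,0,35,0],[1,0,0,10,0],[1,0,0,5,0],[1,0,0,5,0],[1,0,0,4,0],[1,0,0,3,0],[1,0,0,2,0],[1,0,0,0,0],[1,0,0,0,0]]}}

```text
time_s: 47.58
eef_pos: [395.8, 267.4, 105.9]
ee_rot: [0.0, 0.677, 0.736, 0.0]
force: [-0.3, -0.4, -4.2]
grip_width: 0.34
grip_force: 60.3
```

```bash
python3 - <<'E'
from h import *
s=sense(); print(s["eef_pos"],s["force"],s["wrist_torque"])
S=imaging.capture("side"); cv2.imwrite("pics/s18.png",S)
E
```

```text
[395.81621789 267.44083116 105.90250703] [-0.2879439  -0.36704488 -4.23142008] [-0.03415547  0.00574059  0.00112445]
```

{"name": "apply_moves", "arguments": {"commands": [[1,0,0,1,0],[1,0,0,0,0],[-0.1,0,0,0,0],[-0.1,0,0,0,0],[-0.1,0,0,0,0],[-0.1,0,0,0,0],[-0.1,0,0,-10,0],[-0.1,0,0,-30,0],[-1,0,0,-40,0],[-1,0,0,-40,0],[-1,-50,0,0,0],[-1,-26,0,0,0],[-1,0,0,0,0],[-1,0,0,0,0]]}}

```text
time_s: 49.38
eef_pos: [402.1, 192.2, 225.2]
ee_rot: [0.0, 0.677, 0.736, 0.0]
force: [0.2, 0.2, -0.4]
grip_width: 1.0
grip_force: 0.0
```

```bash
python3 - <<'E'
from h import *
import pickle
s=sense(); print(s["eef_pos"],s["force"])
w=imaging.calibration("wrist"); im=imaging.capture("wrist"); cv2.imwrite("pics/w19.png",im)
S=imaging.capture("side"); cv2.imwrite("pics/s19.png",S); a=cv2.imread("pics/s2.png"); c=imaging.calibration("side")
d=np.abs(S.astype(int)-a).max(2)
for nm,Q in [("lid",[(545,380,75),(555,175,75),(440,170,75),(425,380,75)]),("bar",[(375,350,110),(402,353,110),(418,178,110),(392,175,110)])]:
    P=np.array([proj(c,"side",p) for p in Q]).astype(np.int32); m=np.zeros(S.shape[:2],np.uint8); cv2.fillConvexPoly(m,P,1); print(nm,d[m>0].mean())
# bar top in rectified wrist view, z=110: neutral grey bright
g=np.arange(-110,111); mx=np.array([[proj(w,"wrist",(396+x,267+y,110)) for y in g] for x in g],np.float32)
r=cv2.remap(im,mx[...,0],mx[...,1],cv2.INTER_LINEAR); cv2.imwrite("pics/rect.png",r)
for x in (0,): print("along y:",r[110+x,::4].sum(1).tolist())
for y in (-60,0,60): print("across at y",y,r[80:141:2,110+y].sum(1).tolist())
E
```

```text
[402.08311881 192.15378569 225.16728444] [ 0.23051623  0.1791362  -0.35648512]
lid 2.462876427829699
bar 7.519906323185012
along y: [580, 386, 371, 363, 369, 108, 468, 471, 469, 467, 465, 470, 473, 471, 467, 471, 477, 477, 478, 477, 480, 483, 482, 487, 484, 483, 485, 482, 484, 476, 474, 478, 476, 481, 480, 477, 483, 482, 483, 486, 483, 492, 494, 492, 499, 500, 500, 506, 500, 0, 0, 0, 0, 0, 0, 0]
across at y -60 [311, 311, 312, 504, 325, 354, 297, 194, 185, 223, 220, 440, 465, 463, 473, 469, 474, 486, 466, 466, 477, 482, 486, 480, 475, 350, 159, 152, 236, 356, 321]
across at y 0 [143, 305, 316, 496, 574, 590, 591, 592, 304, 469, 468, 467, 471, 480, 482, 482, 474, 481, 494, 500, 497, 482, 462, 498, 627, 626, 651, 657, 670, 606, 605]
across at y 60 [331, 339, 194, 185, 157, 231, 393, 474, 470, 470, 476, 488, 489, 486, 489, 492, 508, 513, 501, 494, 395, 176, 144, 149, 250, 198, 524, 603, 596, 607, 614]
```

```bash
python3 -c "
from rig import ctrl
print(ctrl.finish_job())"
```

```text
the job is handed in; nothing more can be done
None
```

The three soap boxes present (no fourth was found) are each in their own pocket, the lid is shut, the bar is back across the keepers about level with the caddy, and the job is handed in; the hand-in returned no verdict.

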